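Fetch the brass check weight from its ratchet-clamped carrier to the balance

TASK

Push the red pawl's pin aside and hold it off the ratchet wheel until the yellow hold-down bar has sprung fully clear of the row, then lift the brass check weight straight up out of its pocket by its knob. Keep it upright and stand it in the middle of the balance pan, setting it down without dropping it, and let go. Leave the two steel weights in their pockets and do not disturb the bottles and the jar.

Things in the scene. Friction and masses are not known exactly. Their poses are not given: they have to be found in the camera images.
- carrier: Fixed weight carrier. Origin on the bench; own x roughly away from the robot, y left along the row, z up. A blue block (x -30 to 30, y -100 to 42 mm, top 38 mm high) has three round pockets, 31.5 mm wide, 30 mm deep, at x 0, y -75, -29 and 17 mm. Left of it is a 10 mm high aluminium foot (x -95 to 36, y 42 to 133 mm) with the ratchet.
- axle (a point): Top of the upright axle of bar and ratchet wheel, 74 mm above the bench, at x 0, y 75 mm of the carrier. The steel wheel has 10 teeth, radius 26 mm, 40 to 48 mm high. The red pawl (39 to 49 mm high) turns on an upright pivot at x -40, y 107 mm of the carrier.
- bar (a joint): Angle (rad) of the yellow hold-down bar and its ratchet wheel. About 0 (-0.05 to 0.03): over the row of knobs, held by the pawl. With the pawl off, a spring (0.07 Nm) swings it to the carrier's +x side, to its stop at 1.4, in 1 to 1.5 s; let go early, the pawl catches the next tooth (every 0.63 rad). Bar 14 mm wide, 62 to 69 mm above the bench.
- bar_tip (a point): Upper side of the free end of the yellow bar, 165 mm from the axle.
- pawl (a joint): Angle (rad) of the red pawl. 0: in the teeth; the teeth are free above about 0.2; stop at 0.36. It grows as the pin is pushed towards the carrier's -y. Its spring gives about 2.5 to 4 N at the pin and snaps it back when let go.
- pawl_pin (a point): Centre of the top of the red upright pin on the pawl's tail: 10 mm thick, top 72 mm above the bench, free down to 48 mm. With the pawl in the teeth it stands at x -78, y 107 mm of the carrier; pushed from its +y side, where there is free room, it swings 13 mm towards the carrier's -y, on a 38 mm radius, to its stop.
- brass_weight: Brass check weight, 0.2 kg: cylinder 30 mm wide, 30 mm tall; above it a neck 10 mm wide, 6 mm tall, then a knob 15 mm wide, 16 mm tall. Origin: centre of its underside, z up. Starts in any of the three pockets, underside 8 mm above the bench, body flush with the block's top, only neck and knob standing out (38 to 60 mm above the bench).
- steel_weight_a: Steel weight of the same shape, 0.18 kg, in another pocket. Leave it. Origin: centre of its underside.
- steel_weight_b: Steel weight of the same shape, 0.18 kg, in another pocket. Leave it. Origin: centre of its underside.
- balance: White laboratory balance, fixed, 250 mm (own x) by 190 mm (own y), housing top 62 mm high. Origin: centre of its underside.
- pan (a point): Centre of the upper face of the balance's round steel pan, 96 mm wide, flat, without a rim, 75 mm above the bench, 40 mm along the balance's own +x.
- tall_bottle: Clear bottle with blue cap, 48 mm wide, 125 mm tall, loose, beside the balance. Leave it. Origin: centre of its underside.
- dropper_bottle: Small amber bottle with red cap, 28 mm wide, 75 mm tall, loose, on the robot's side of the carrier. Leave it. Origin: centre of its underside.
- jar: White jar with red lid, 54 mm wide, 60 mm tall, loose, left of the carrier. Leave it. Origin: centre of its underside.
There are look-alikes about, which are no part of the job. Leave any blue or turquoise look-alike of the steel_weight_a alone.

How it is judged:
By the outcome, as a careful person would: the job done as asked, in the order asked, and still so for the second after the job is handed in, with the robot touching nothing.
It also fails if it takes over 62 s, if anything falls off the work surface, if the arm or the gripper's body presses on something with over 40 N, if the wrist force passes 120 N, or if a joint passes its speed limit or range.

ROBOT

A 6-joint arm with a two-finger parallel gripper is mounted at the origin on the work surface. World frame = base frame: x ahead of the robot, y to its left, z up, the work surface at z = 0. Lengths are in m, angles in rad, forces in N, time in s.
With the tool pointing down it reaches from about 0.35 to 0.85 m from the base axis. Payload 8.1 kg.
Tool frame: the origin (TCP) lies at the very end of the fingers, on their centre line; the grasp point (between the pads) lies 19 mm behind it; z points along the fingers, y is the direction in which the jaws open and shut (so a half turn about z gives the same grasp; the last joint's range is limited). The gripper opens to 93 mm and grips with 3 to 60 N. Pads are 15 mm wide; open, the fingers measure 128 mm over their backs; the gripper's body (75 mm by 188 mm) begins 65 mm behind the grasp point.
Start: joints at [1.111, 0.13, 1.488, -0, 1.523, -0.085], TCP at [0.22, 0.558, 0.219] pointing down, gripper open.
Joint ranges: [-2.96, 2.96], [-0.89, 2.26], [0.02, 2.5], [-1.34, 4.48], [0, 2.73], [-2.66, 2.66]. Speed limits (rad/s): [2.39, 2.39, 2.79, 3.14, 3.14, 3.14].

INTERFACE

Orientations are given as a unit quaternion [w, x, y, z].
In Python, from workcell import get_obs, grab_frame, calibration, ticket gives the robot as it stands.
- The arm moves only by the tool servo_tool, never from a script. Its argument "deltas" is a list that holds one entry, the list of rows, each a list of 5 numbers: the shift along the tool's x, y, z in cm, then the turn about the tool's z in rad, then the closure, from -1 (fully open) to 1 (shut), so that 0 is half open. A call has 1 to 5 rows; each row shifts and turns the commanded pose from where the row before left it, along the tool's axes as they then stand; what a row does not reach is not made up. A row lasts 1/8 s, in which the tool goes at most 62.5 mm and 10.7 degrees, less where a joint would pass 70% of its speed; a pose out of reach is approached as far as the arm can. A call with a gripper value outside its range is refused whole. The fingers move at their own pace and stop on an object; the grip force is fixed at half the most. Time passes only in rows, so rows that do not move let the fingers close. It gives the time, the measured TCP pose, the force and the opening at its end, in the units of the state.
- get_obs(): the state, without advancing time (a new reading comes with each control period).
- grab_frame(name): name is "scene" or "top" or "wrist"; returns the picture (420x560x3 uint8, red, green, blue); there is no depth.
- calibration(name): a dict with "camera_matrix" (3x3 intrinsics, pixels), "view" (4x4, takes a point from world to camera coordinates). Camera axes: x right, y up, looking along -z (the intrinsics and any distortion apply to the point x, -y, -z); pixel columns grow to the right and rows downward; lengths in m; the calibration is good to about 2 mm. A picture is of the moment at which its call begins: read the wrist's pose just before it. calibration takes no time and is no camera call; for the wrist camera it gives the pose at the moment of the call.
- ticket.hand_in(): hands the job in, once; it reports no verdict.
The state is a dict: "time": time; "joints": joint angles; "qvel": joint speeds; "tau": joint torques, N m; "position": TCP position; "tool_rot": TCP orientation; "contact_force": force on the tool from outside, world axes, zero at the start; "moment": the same for the moment, N m; "finger_gap": finger opening in m.
Only numpy, scipy, OpenCV 4.12 (cv2) and the standard library are available. Lean on these libraries where they do the work, as an engineer would, in place of code of your own. Each camera call takes 0.05 s, during which the arm holds its last target. There are 200 camera calls.

## Working session

There is one attempt and no reset: what is moved stays moved. The work goes in short steps, Python scripts to look and compute and a tool call to move; the robot and the scene stay as the last step left them, time stands still between calls to the robot, and variables do not carry over. Pictures are saved under pics/ and viewed, about 8 in all and at most 12, crops included, and the job is handed in when it is done.

Besides the shell and the picture viewer there is one more tool, called after "Emit:" in YAML: its name, and indented under it one key for each argument. servo_tool: Moves the arm, as the interface text tells. Its arguments: {"type":"object","properties":{"deltas":{"type":"array","items":{"type":"array","items":{"type":"array","items":{"type":"number"}}}}},"required":["deltas"]}

```bash
mkdir -p pics; ls; cat > h.py <<'E'
import numpy as np, cv2
from workcell import get_obs, grab_frame, calibration, ticket
def save(n,im): cv2.imwrite('pics/'+n+'.png', cv2.cvtColor(im,cv2.COLOR_RGB2BGR))
def ray(c,u,v):
    K=np.array(c['camera_matrix']);V=np.array(c['view'])
    d=np.linalg.inv(K)@[u,v,1]; d=d*[1,-1,-1]
    R=V[:3,:3];o=-R.T@V[:3,3]; return o,R.T@d
def plane(c,u,v,z):
    o,d=ray(c,u,v); return o+d*(z-o[2])/d[2]
def proj(c,p):
    V=np.array(c['view']);q=V[:3,:3]@p+V[:3,3];q=np.array(c['camera_matrix'])@(q*[1,-1,-1]);return q[:2]/q[2]
E
python3 - <<'E'
from h import *
a=grab_frame('scene');b=grab_frame('top')
save('scene0',a);save('top0',b)
for n in('scene','top'):print({k:np.round(v,3).tolist() if not isinstance(v,str) else v for k,v in calibration(n).items()})
o=get_obs();print(o['position'],o['tool_rot'],o['time'],o['finger_gap'],o['contact_force'])
E
```

```text
pics
{'camera_matrix': [[467.669, 0.0, 277.96], [0.0, 467.669, 206.064], [0.0, 0.0, 1.0]], 'view': [[0.002, 1.0, 0.004, -0.048], [-0.719, -0.001, 0.695, 0.321], [0.695, -0.004, 0.719, -1.314], [0.0, 0.0, 0.0, 1.0]]}
{'camera_matrix': [[403.523, 0.0, 278.182], [0.0, 403.523, 206.679], [0.0, 0.0, 1.0]], 'view': [[-0.02, -1.0, 0.016, 0.049], [0.995, -0.019, 0.093, -0.532], [-0.093, 0.018, 0.996, -0.936], [0.0, 0.0, 0.0, 1.0]]}
[0.2193985  0.55790658 0.21772687] [-2.05402879e-04  1.86285193e-01  9.82495376e-01 -7.88407499e-04] 0.1 0.09282347118088126 [ 0.46480064 -0.15136728 -0.07765723]
```

View pics/top0.png

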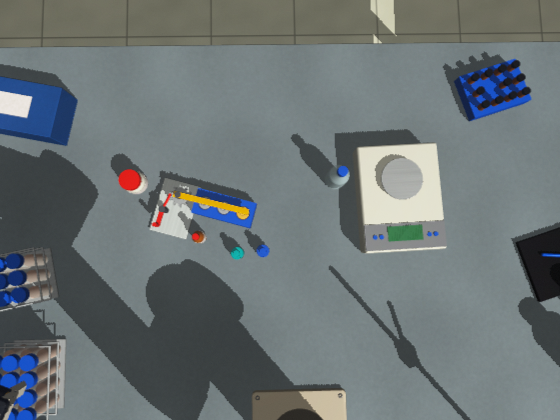

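View pics/scene0.png

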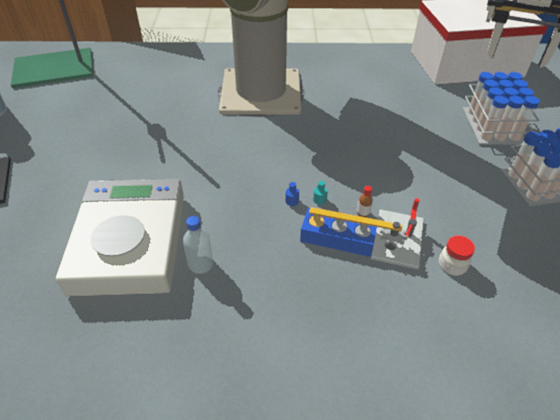

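Top view: carrier near (205,210), pan (402,177), jar (131,181). Scene view: carrier near (365,235), pawl pin near (415,205). I'll enlarge both around the carrier.

```bash
python3 - <<'E'
from h import *
a=cv2.imread('pics/top0.png')[160:265,140:280];b=cv2.imread('pics/scene0.png')[175:280,290:430]
im=np.vstack([cv2.resize(a,None,fx=2.8*1,fy=2.8,interpolation=cv2.INTER_CUBIC),cv2.resize(b,None,fx=2.8,fy=2.8,interpolation=cv2.INTER_CUBIC)])
im=np.hstack([cv2.resize(a,(400,300),interpolation=cv2.INTER_CUBIC),cv2.resize(b,(400,300),interpolation=cv2.INTER_CUBIC)])
cv2.imwrite('pics/c0.png',im)
# measurements: scene & top
ct=calibration('top');cs=calibration('scene')
T=cv2.cvtColor(cv2.imread('pics/top0.png'),cv2.COLOR_BGR2HSV);S=cv2.cvtColor(cv2.imread('pics/scene0.png'),cv2.COLOR_BGR2HSV)
def blobs(H,c,lo,hi,box,z,name):
    m=cv2.inRange(H,lo,hi);k=np.zeros_like(m);x0,y0,x1,y1=box;k[y0:y1,x0:x1]=m[y0:y1,x0:x1]
    n,l,s,ce=cv2.connectedComponentsWithStats(k)
    for i in range(1,n):
        if s[i,4]>6:
            pts=np.argwhere(l==i)[:,::-1].astype(np.float32);r=cv2.minAreaRect(pts)
            print(name,s[i].tolist(),ce[i].round(1),plane(c,*ce[i],z)[:2].round(4),[plane(c,*p,z)[:2].round(3).tolist() for p in cv2.boxPoints(r)])
blobs(T,ct,(20,150,120),(32,255,255),(140,160,280,265),.069,'Tbar')
blobs(S,cs,(20,150,120),(32,255,255),(290,175,430,280),.069,'Sbar')
for lo,hi in(((0,150,100),(8,255,255)),((172,150,100),(179,255,255))):
    blobs(T,ct,lo,hi,(100,160,280,265),.06,'Tred');blobs(S,cs,lo,hi,(290,175,480,280),.06,'Sred')
blobs(T,ct,(105,150,60),(125,255,255),(180,160,262,230),.038,'Tblue');blobs(S,cs,(105,150,60),(125,255,255),(295,205,390,265),.038,'Sblue')
blobs(T,ct,(0,0,100),(179,40,205),(375,150,430,205),.075,'Tpan')
E
```

```text
Tbar [178, 192, 71, 27, 482] [216.5 204.4] [0.5364 0.1794] [[0.542, 0.27], [0.567, 0.263], [0.526, 0.105], [0.501, 0.112]]
Sbar [310, 208, 92, 23, 508] [352.9 218.1] [0.5443 0.1885] [[0.531, 0.107], [0.514, 0.11], [0.559, 0.278], [0.575, 0.273]]
Sbar [310, 218, 4, 7, 8] [310.9 221.2] [0.5526 0.1084] [[0.546, 0.105], [0.544, 0.109], [0.56, 0.112], [0.561, 0.108]]
Tred [119, 169, 22, 21, 373] [129.3 179.3] [0.5989 0.3798] [[0.623, 0.404], [0.622, 0.356], [0.576, 0.355], [0.577, 0.403]]
Tred [163, 194, 8, 13, 30] [166.6 199.7] [0.5504 0.2945] [[0.538, 0.304], [0.565, 0.289], [0.562, 0.285], [0.536, 0.3]]
Tred [152, 212, 12, 15, 76] [158.  219.4] [0.5056 0.3137] [[0.494, 0.328], [0.526, 0.309], [0.519, 0.297], [0.487, 0.316]]
Tred [192, 233, 8, 7, 45] [195.3 236.3] [0.4655 0.229 ] [[0.473, 0.237], [0.473, 0.221], [0.459, 0.221], [0.46, 0.237]]
Sred [364, 186, 8, 10, 64] [367.1 190.5] [0.4597 0.2281] [[0.446, 0.224], [0.446, 0.238], [0.473, 0.234], [0.473, 0.22]]
Sred [411, 199, 8, 20, 81] [414.1 208.9] [0.5116 0.3133] [[0.535, 0.301], [0.482, 0.319], [0.484, 0.327], [0.538, 0.309]]
Sred [406, 224, 6, 12, 33] [408.8 229.5] [0.565  0.2924] [[0.576, 0.284], [0.551, 0.296], [0.553, 0.301], [0.579, 0.289]]
Sred [447, 236, 27, 24, 503] [460.  247.3] [0.6078 0.3771] [[0.581, 0.36], [0.581, 0.409], [0.635, 0.393], [0.635, 0.347]]
Tblue [192, 188, 65, 40, 1005] [224.5 207.9] [0.5311 0.165 ] [[0.522, 0.244], [0.581, 0.228], [0.542, 0.09], [0.483, 0.106]]
Sblue [301, 208, 75, 48, 1418] [337.  236.4] [0.5636 0.1595] [[0.571, 0.085], [0.487, 0.106], [0.541, 0.241], [0.619, 0.213]]
Tpan [375, 154, 49, 46, 1692] [398.3 176.4] [ 0.5924 -0.2355] [[0.586, -0.161], [0.665, -0.217], [0.599, -0.31], [0.521, -0.253]]
```

View pics/c0.png

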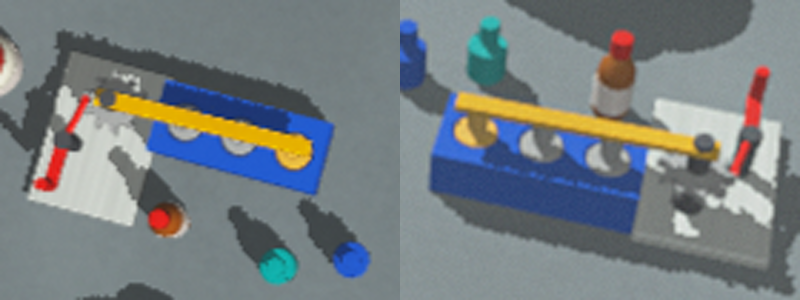

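The brass weight is in the right-hand pocket (carrier y = -75), and the bar lies over the row. The pin is at about (0.494, 0.319). I'm moving toward it.

Emit:
servo_tool:
  deltas:
    - [[-5.6, -1.4, 0, 0, 0], [-5.6, -1.4, 0, 0, 0.5], [-5.6, -1.4, 0, 0, 1], [-5.6, -1.4, 0, 0, 1], [-5.6, -1.4, 0, 0, 1]]

```text
time: 0.72
position: [0.4557, 0.3893, 0.2182]
tool_rot: [-0.0, 0.186, 0.983, -0.0]
contact_force: [0.8, -0.1, 0.4]
finger_gap: 0.0476
```

Emit:
servo_tool:
  deltas:
    - [[0, 0, 0, 0.184, 1], [0, 0, 0, 0.184, 1], [0, 0, 0, 0.184, 1], [0, 0, 0, 0.184, 1], [0, 0, 0, 0.184, 1]]

```text
time: 1.35
position: [0.4543, 0.3905, 0.218]
tool_rot: [-0.0, 0.606, 0.796, -0.001]
contact_force: [0.4, 1.4, 0.0]
finger_gap: 0.0014
```

Emit:
servo_tool:
  deltas:
    - [[0, 0, 0, 0.184, 1], [0, 0, 0, 0.184, 1], [0, 0, 0, 0.184, 1], [0, 0, 0, 0, 1]]

```text
time: 1.85
position: [0.4543, 0.3905, 0.2181]
tool_rot: [0.0, 0.797, 0.604, -0.0]
contact_force: [0.4, 0.7, -0.2]
finger_gap: 0.001
```

```bash
cat >> h.py <<'E'
from scipy.spatial.transform import Rotation as Ro
def Rt(o=None):
    o=o or get_obs();return Ro.from_quat(np.roll(o['tool_rot'],-1)).as_matrix()
E
python3 - <<'E'
from h import *
o=get_obs();c=calibration('wrist');w=grab_frame('wrist');save('w1',w);np.save('w1cal.npy',c,allow_pickle=True)
print(o['position'],Rt(o).round(3).tolist(),o['joints'].round(2) if hasattr(o['joints'],'round') else o['joints'],o['time'],o['finger_gap'])
t=calibration('top');s=calibration('scene')
print(plane(t,155.8,224.4,.072),plane(s,416.7,200.2,.072))
E
```

```text
[0.45433936 0.39052265 0.21812491] [[0.271, 0.962, -0.001], [0.962, -0.271, -0.001], [-0.001, -0.001, -1.0]] [ 0.62  0.13  1.49 -0.    1.52  0.9 ] 1.85 0.0009518360032792973
[0.49361994 0.31509073 0.072     ] [0.49936421 0.31837397 0.072     ]
```

View pics/w1.png

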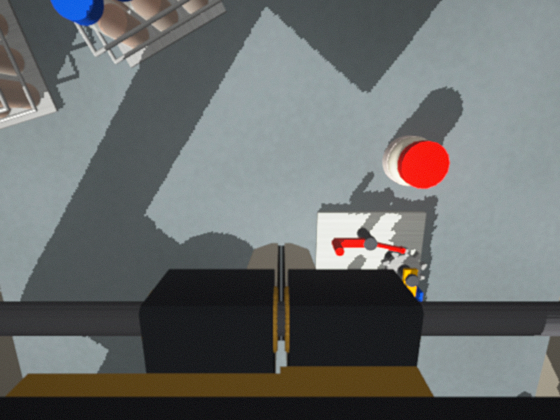

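Wrist view: foot far edge runs from (317,211) to (426,212), pin at about (338,246), jar lid at (424,163). The picture is square to the carrier, so I'll compute the carrier pose from it.

```bash
python3 - <<'E'
from h import *
c=np.load('w1cal.npy',allow_pickle=True).item()
print('foot corners',plane(c,317,211,.01),plane(c,426,212,.01))
im=cv2.imread('pics/w1.png')[225:285,310:430];H=cv2.cvtColor(im,cv2.COLOR_BGR2HSV)
m=cv2.inRange(H,(0,150,60),(8,255,255))|cv2.inRange(H,(172,150,60),(179,255,255))
ys,xs=np.nonzero(m);xs+=310;ys+=225
for x in range(330,412,3):
    k=xs==x
    if k.any(): print(x,ys[k].min(),ys[k].max(),end=' | ')
print();print('pin',plane(c,338,246,.072)); print('cam',ray(c,1,1)[0])
for z in(.048,.072):print(proj(c,np.array([.494,.317,z])))
E
```

```text
foot corners [0.4869072  0.35023601 0.01      ] [0.61298723 0.31326136 0.01      ]
333 240 245 | 336 239 253 | 339 239 255 | 342 239 254 | 345 239 246 | 348 239 246 | 351 239 246 | 354 239 246 | 357 239 246 | 360 238 246 | 363 238 246 | 378 243 246 | 381 244 247 | 384 244 247 | 387 245 248 | 390 246 250 | 393 246 250 | 396 247 251 | 399 247 252 | 402 247 253 | 405 249 249 | 
pin [0.49630449 0.32598199 0.072     ]
cam [0.47260347 0.45995149 0.38590903]
[334.1425369  245.92255188]
[337.80933072 254.32873417]
```

Emit:
servo_tool:
  deltas:
    - [[-1.3, 3, 0, 0, 1], [-1.3, 2.9, 0, 0, 1], [0, 0, 5, 0, 1], [0, 0, 5, 0, 1], [0, 0, 3, 0, 1]]

```text
time: 2.52
position: [0.5027, 0.3485, 0.0852]
tool_rot: [-0.0, 0.796, 0.605, -0.002]
contact_force: [-1.4, 0.5, 0.5]
finger_gap: 0.0005
```

```bash
python3 - <<'E'
from h import *
o=get_obs();c=calibration('wrist');w=grab_frame('wrist');s=grab_frame('scene');save('sA',s)
x=cv2.resize(s[180:270,360:480],(560,420),interpolation=cv2.INTER_CUBIC)
im=np.hstack([w[:, 100:480],x]);im=cv2.resize(im,None,fx=.85,fy=.85);save('w2',im)
print(o['position'],o['contact_force'],o['time'],o['finger_gap'])
p=np.array([.496,.320,.072]);print(Rt(o).T@(p-o['position']),proj(c,p))
E
```

```text
[0.5027349  0.34851516 0.08521992] [-1.4478379   0.52227593  0.53047608] 2.525 0.0005093036153428222
[-0.029239    0.00119667  0.01329995] [284.86185006 291.80281628]
```

View pics/w2.png

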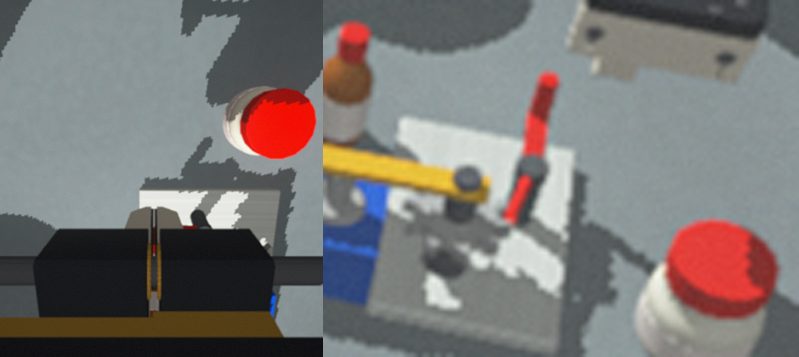

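```bash
python3 - <<'E'
from h import *
o=get_obs();c=calibration('scene');t=calibration('top')
for p in(o['position'],o['position']+[0,0,.08],[.496,.32,.072]):print(proj(c,np.array(p)))
a=grab_frame('scene');b=grab_frame('top');save('v3',np.hstack([cv2.resize(a[100:310,330:560],(440,400)),cv2.resize(b[130:270,80:220],(360,400))]))
print(c['view']); print(get_obs()['time'])
E
```

```text
[433.31760159 196.6502804 ]
[443.98788412 165.39429315]
[417.16999503 198.9854354 ]
[[ 1.96360565e-03  9.99991665e-01  3.57968848e-03 -4.76828770e-02]
 [-7.18675265e-01 -1.07793274e-03  6.95345023e-01  3.20651381e-01]
 [ 6.95343086e-01 -3.93801698e-03  7.18667159e-01 -1.31433929e+00]
 [ 0.00000000e+00  0.00000000e+00  0.00000000e+00  1.00000000e+00]]
2.725
```

View pics/v3.png

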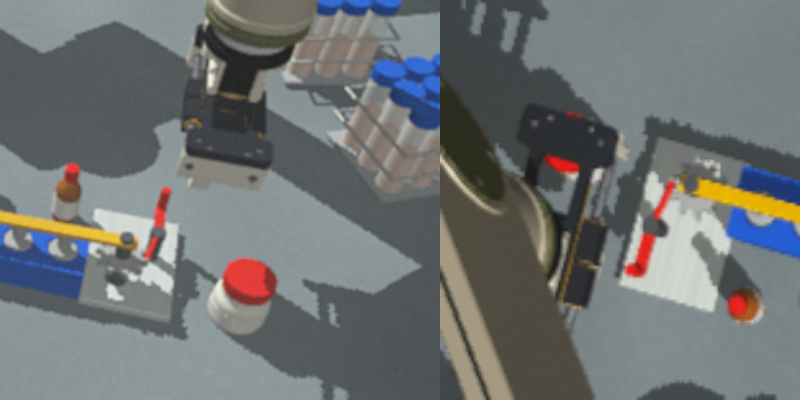

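The fingertip is at scene (435,199), as projected, beside the pin and clear of it. I'll lower and approach.

Emit:
servo_tool:
  deltas:
    - [[0, 0, 1.5, 0, 1], [0, -0.1, 1.4, 0, 1], [-0.6, 0, 0, 0, 1], [-0.5, 0, 0, 0, 1], [0, 0, 0, 0, 1]]

```text
time: 3.35
position: [0.5006, 0.339, 0.0602]
tool_rot: [0.0, 0.798, 0.603, 0.0]
contact_force: [0.5, 1.0, 1.0]
finger_gap: 0.0005
```

Emit:
servo_tool:
  deltas:
    - [[-0.4, 0, 0, 0, 1], [-0.4, 0, 0, 0, 1], [0, 0, 0, 0, 1]]

```text
time: 3.72
position: [0.4982, 0.3315, 0.0599]
tool_rot: [0.0, 0.798, 0.603, 0.0]
contact_force: [0.8, -0.1, 0.1]
finger_gap: -0.0002
```

Emit:
servo_tool:
  deltas:
    - [[-0.35, 0, 0.2, 0, 1], [-0.35, 0, 0, 0, 1], [0, 0, 0, 0, 1]]

```text
time: 4.1
position: [0.4966, 0.3248, 0.0579]
tool_rot: [0.0, 0.798, 0.603, 0.0]
contact_force: [2.4, 3.4, 2.1]
finger_gap: 0.0005
```

```bash
python3 - <<'E'
from h import *
o=get_obs()
a=grab_frame('scene');b=grab_frame('top');save('v4',np.hstack([cv2.resize(a[165:285,290:440],(450,360)),cv2.resize(b[160:260,140:260],(350,360))]))
p=np.array([.496,.320,.072]);print(Rt(o).T@(p-o['position']),o['position'],o['contact_force'])
E
```

```text
[-0.00478401  0.00073926 -0.01413956] [0.49660566 0.32480906 0.05786258] [2.4382033  3.37731707 2.07211989]
```

View pics/v4.png

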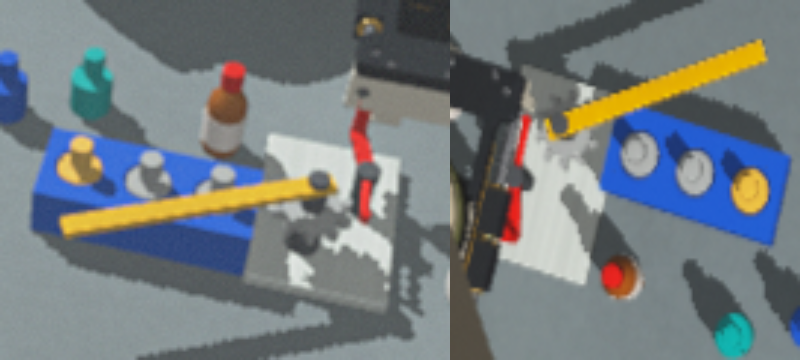

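The pawl is off and the bar is swinging to +x; brass is the right-hand weight. I'll push 2 mm more and hold.

Emit:
servo_tool:
  deltas:
    - [[-0.2, 0, 0, 0, 1], [0, 0, 0, 0, 1], [0, 0, 0, 0, 1], [0, 0, 0, 0, 1], [0, 0, 0, 0, 1]]

```text
time: 4.82
position: [0.4961, 0.323, 0.0578]
tool_rot: [0.0, 0.798, 0.603, 0.0]
contact_force: [4.3, 3.9, 0.2]
finger_gap: 0.0001
```

Emit:
servo_tool:
  deltas:
    - [[0, 0, 0, 0, 1], [0, 0, 0, 0, 1], [0, 0, 0, 0, 1], [0, 0, 0, 0, 1], [0, 0, 0, 0, 1]]

```text
time: 5.45
position: [0.4962, 0.323, 0.0578]
tool_rot: [0.0, 0.798, 0.603, 0.0]
contact_force: [4.8, 2.9, 0.1]
finger_gap: 0.0005
```

Emit:
servo_tool:
  deltas:
    - [[0, 0, 0, 0, 1], [0, 0, 0, 0, 1], [0, 0, 0, 0, 1], [0, 0, 0, 0, 1], [0, 0, 0, 0, 1]]

```text
time: 6.08
position: [0.4962, 0.3231, 0.0579]
tool_rot: [0.0, 0.798, 0.603, 0.001]
contact_force: [4.0, 3.1, 0.8]
finger_gap: 0.0005
```

```bash
cat > m.py <<'E'
from h import *
b=grab_frame('top');save('top5',b);t=calibration('top');T=cv2.cvtColor(b,cv2.COLOR_RGB2HSV)
def rect(lo,hi,box,z,n):
    m=cv2.inRange(T,lo,hi);k=np.zeros_like(m);x0,y0,x1,y1=box;k[y0:y1,x0:x1]=m[y0:y1,x0:x1]
    nn,l,s,ce=cv2.connectedComponentsWithStats(k);i=1+np.argmax(s[1:,4]);pts=np.argwhere(l==i)[:,::-1].astype(np.float32)
    r=cv2.minAreaRect(pts);q=[plane(t,*p,z)[:2].round(3).tolist() for p in cv2.boxPoints(r)];print(n,s[i],q)
    return pts
rect((20,150,120),(32,255,255),(140,100,232,230),.069,'bar')
pts=rect((18,90,100),(32,255,255),(232,180,270,230),.06,'brass');e,_=cv2.minEnclosingCircle(pts);print('brass disc',e,plane(t,*e,.045))
P=cv2.cvtColor(b,cv2.COLOR_RGB2GRAY)[145:210,370:435]
print('pan',[ (c[:2]+[370,145],c[2],plane(t,c[0]+370,c[1]+145,.075)) for c in (cv2.HoughCircles(P,cv2.HOUGH_GRADIENT,1,50,param1=80,param2=12,minRadius=18,maxRadius=26)[0])])
o=get_obs();print(o['position'],o['contact_force'],o['time'])
E
python3 m.py
```

```text
bar [174 130  38  70 456] [[0.556, 0.279], [0.712, 0.201], [0.705, 0.187], [0.549, 0.265]]
brass [237 207  12  12 119] [[0.531, 0.134], [0.53, 0.109], [0.505, 0.109], [0.505, 0.134]]
brass disc (242.5, 212.5) [0.5188821  0.12253911 0.045     ]
pan [(array([396.5, 173.5]), np.float32(21.8), array([ 0.59914993, -0.23180412,  0.075     ]))]
[0.49616842 0.32304804 0.0578273 ] [4.00679059 3.45439969 0.04550351] 6.125
```

The bar is at 1.39 rad, at its stop. I'll back off the pin, rise and go past the brass weight to look at it with the wrist camera.

Emit:
servo_tool:
  deltas:
    - [[0.8, 0, 0, 0, 1], [1.5, 0, 0, 0, 1], [0, 0, -5, 0, 1], [0, 0, -5, 0, 1], [0, 0, -4, 0, 1]]

```text
time: 6.75
position: [0.5018, 0.3458, 0.1993]
tool_rot: [0.0, 0.798, 0.603, -0.0]
contact_force: [-0.2, 0.8, 0.2]
finger_gap: 0.0003
```

Emit:
servo_tool:
  deltas:
    - [[-5.6, 1.6, 0, 0, 0], [-5.6, 1.6, 0, 0, 0], [-5.6, 1.6, 0, 0, 0], [-5.6, 1.6, 0, 0, 0], [-5.6, 1.3, 0, 0, 0]]

```text
time: 7.38
position: [0.4993, 0.0534, 0.1973]
tool_rot: [-0.0, 0.798, 0.603, -0.001]
contact_force: [1.1, -0.6, -0.1]
finger_gap: 0.0449
```

Emit:
servo_tool:
  deltas:
    - [[0, 0, 2.5, 0, 0], [0, 0, 2.5, 0, 0], [0, 0, 0, 0, 0]]

```text
time: 7.75
position: [0.4978, 0.0549, 0.1452]
tool_rot: [-0.002, 0.798, 0.603, -0.002]
contact_force: [-0.3, 0.8, 0.7]
finger_gap: 0.0466
```

```bash
python3 - <<'E'
from h import *
o=get_obs();c=calibration('wrist');w=grab_frame('wrist');save('w6',w);np.save('w6cal.npy',c,allow_pickle=True)
print(o['position'],o['contact_force'],o['time'],o['finger_gap'],Rt(o).round(3).tolist())
print(proj(c,np.array([.5205,.1235,.06])))
E
python3 m.py
```

```text
[0.49778137 0.05486273 0.14515498] [-0.31644382  0.78580107  0.7189916 ] 7.75 0.046585792771737945 [[0.273, 0.962, -0.006], [0.962, -0.273, -0.0], [-0.002, -0.006, -1.0]]
[287.1734373  122.74257254]
bar [174 130  38  70 391] [[0.555, 0.278], [0.713, 0.205], [0.707, 0.191], [0.548, 0.265]]Traceback (most recent call last):
  File "m.py", line 9, in <module>
    pts=rect((18,90,100),(32,255,255),(232,180,270,230),.06,'brass');e,_=cv2.minEnclosingCircle(pts);print('brass disc',e,plane(t,*e,.045))
  File "m.py", line 5, in rect
    nn,l,s,ce=cv2.connectedComponentsWithStats(k);i=1+np.argmax(s[1:,4]);pts=np.argwhere(l==i)[:,::-1].astype(np.float32)
                                                      ~~~~~~~~~^^^^^^^^^
    return _wrapfunc(a, 'argmax', axis=axis, out=out, **kwds)
    return bound(*args, **kwds)
ValueError: attempt to get argmax of an empty sequence
```

View pics/w6.png

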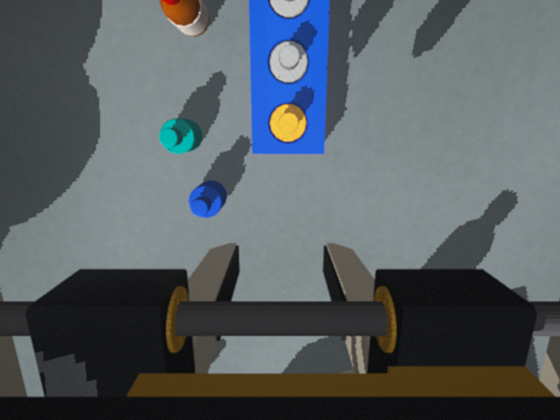

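Wrist view: brass disc at (288,122) with its knob top, pocket square to the tool; the bar is well clear of the row. I'll get the exact offset from the mask.

```bash
python3 - <<'E'
from h import *
c=np.load('w6cal.npy',allow_pickle=True).item();im=cv2.imread('pics/w6.png')
H=cv2.cvtColor(im,cv2.COLOR_BGR2HSV);m=cv2.inRange(H,(15,90,60),(32,255,255));m[150:]=0;m[:90]=0
k=np.argwhere(m)[:,::-1].astype(np.float32);e,r=cv2.minEnclosingCircle(k);p=plane(c,*e,.038);print(e,r,p)
o=get_obs();print('tool delta cm',100*(Rt(o).T@(p-o['position'])),o['position'])
ys=slice(85,160);b=cv2.inRange(H,(105,150,60),(125,255,255))[ys,230:350]
print('block edges row140',np.nonzero(b[55])[0][[0,-1]]+230)
E
```

```text
(287.5, 122.4189224243164) 18.74860382080078 [0.5211331  0.12361504 0.038     ]
tool delta cm [ 7.18027136  0.20828401 10.9913366 ] [0.49970183 0.05509354 0.14793826]
block edges row140 [252 324]
```

Emit:
servo_tool:
  deltas:
    - [[3.6, 0.1, 0, 0, 0], [3.6, 0.1, 0, 0, 0], [0, 0, 4, 0, 0], [0, 0, 3.5, 0, 0], [0, 0, 0, 0, 0]]

```text
time: 8.48
position: [0.5194, 0.1237, 0.0709]
tool_rot: [-0.001, 0.797, 0.603, -0.002]
contact_force: [0.8, -0.8, 1.1]
finger_gap: 0.0465
```

```bash
python3 - <<'E'
from h import *
o=get_obs();print('tool delta cm',100*(Rt(o).T@(np.array([.521,.1236,.042])-o['position'])),o['position'],o['contact_force'])
E
```

```text
tool delta cm [0.03754867 0.17005536 2.88977716] [0.51939664 0.12372125 0.07090551] [ 0.8241141  -0.83473284  1.11858564]
```

Emit:
servo_tool:
  deltas:
    - [[0, 0.15, 1.5, 0, 0], [0, 0, 1.3, 0, 0], [0, 0, 0, 0, 0.5], [0, 0, 0, 0, 1], [0, 0, 0, 0, 1]]

```text
time: 9.1
position: [0.5232, 0.1231, 0.0453]
tool_rot: [0.0, 0.798, 0.603, 0.0]
contact_force: [0.2, 0.6, -0.8]
finger_gap: 0.0213
```

Emit:
servo_tool:
  deltas:
    - [[0, 0, 0, 0, 1], [0, 0, 0, 0, 1], [0, 0, 0, 0, 1]]

```text
time: 9.48
position: [0.523, 0.1231, 0.0451]
tool_rot: [0.0, 0.798, 0.603, 0.0]
contact_force: [-0.9, 0.3, 4.4]
finger_gap: 0.0139
```

Emit:
servo_tool:
  deltas:
    - [[0, 0, -0.4, 0, 1], [0, 0, -0.6, 0, 1], [0, 0, -0.8, 0, 1], [0, 0, -0.8, 0, 1], [0, 0, -0.8, 0, 1]]

```text
time: 10.1
position: [0.5228, 0.123, 0.0794]
tool_rot: [0.0, 0.798, 0.603, 0.0]
contact_force: [-0.5, -0.3, -2.3]
finger_gap: 0.0142
```

Emit:
servo_tool:
  deltas:
    - [[0, 0, -2, 0, 1], [0, 0, -4, 0, 1], [0, 0, -4, 0, 1], [0, 0, -3, 0, 1], [0, 0, 0, 0, 1]]

```text
time: 10.72
position: [0.5246, 0.1233, 0.212]
tool_rot: [0.002, 0.798, 0.603, 0.003]
contact_force: [-0.2, 0.2, -2.8]
finger_gap: 0.014
```

```bash
python3 - <<'E'
from h import *
o=get_obs();a=grab_frame('scene');save('v7',a[60:330,20:480]);b=grab_frame('top');save('top7',b)
print(o['position'],o['contact_force'],o['moment'],o['finger_gap'])
t=calibration('top');B=cv2.cvtColor(b,cv2.COLOR_RGB2HSV)
# bright housing: white low-sat bbox ; pan greyer inside
m=cv2.inRange(B,(0,0,130),(179,60,185));k=np.zeros_like(m);k[150:205,372:432]=m[150:205,372:432]
n,l,s,ce=cv2.connectedComponentsWithStats(k);i=1+np.argmax(s[1:,4]);print(s[i],ce[i])
for f in ((402,177.5),tuple(s[i,:2]+s[i,2:4]/2)):print(f,plane(t,*f,.075))
print(B[177,360:440:4,:].tolist())
E
```

```text
[0.52463392 0.12330047 0.21204035] [-0.19321526  0.23359826 -2.81228805] [-0.0842899   0.07316586  0.03640116] 0.0139617050726636
[ 378  154   45   45 1358] [401.19661267 177.62371134]
(402, 177.5) [ 0.58969912 -0.24397393  0.075     ]
(np.float64(400.5), np.float64(176.5)) [ 0.59206556 -0.24064644  0.075     ]
[[28, 27, 170], [27, 24, 225], [26, 24, 225], [27, 23, 224], [28, 26, 127], [28, 26, 118], [30, 5, 169], [60, 3, 169], [60, 5, 169], [40, 5, 169], [70, 4, 172], [30, 3, 170], [60, 6, 173], [45, 6, 174], [60, 3, 174], [48, 7, 176], [26, 23, 225], [26, 23, 225], [29, 23, 225], [27, 24, 226]]
```

View pics/v7.png

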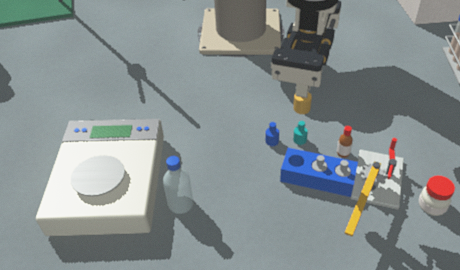

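The weight hangs upright in the gripper and both steel weights are still in place. Next, the pan centre from its low-saturation mask in both views.

```bash
python3 - <<'E'
from h import *
a=cv2.imread('pics/scene0.png');b=cv2.imread('pics/top7.png')
for im,n,bx in((b,'top',(372,150,432,205)),(a,'scene',(85,205,152,265))):
    c=calibration(n);H=cv2.cvtColor(im,cv2.COLOR_BGR2HSV);m=cv2.inRange(H,(0,0,120),(179,14,215))
    k=np.zeros_like(m);x0,y0,x1,y1=bx;k[y0:y1,x0:x1]=m[y0:y1,x0:x1]
    k=cv2.morphologyEx(k,cv2.MORPH_OPEN,np.ones((3,3)))
    ct=max(cv2.findContours(k,cv2.RETR_EXTERNAL,cv2.CHAIN_APPROX_NONE)[0],key=len);hull=cv2.convexHull(ct)[:,0]
    w=np.array([plane(c,*p,.075)[:2] for p in hull],np.float32);e=cv2.minEnclosingCircle(w*1000);print(n,cv2.boundingRect(ct),e)
p=np.array([.5905,-.2425,.20]);o=get_obs();print(100*(Rt(o).T@(p-o['position'])))
E
```

```text
top (381, 158, 42, 41) ((588.0949096679688, -243.1930389404297), 48.01799011230469)
scene (131, 217, 14, 29) ((581.532958984375, -216.24978637695312), 36.46729278564453)
[-33.30889974  16.50949779   0.78125045]
```

Emit:
servo_tool:
  deltas:
    - [[-5, 1.5, -0.3, 0, 1], [-5, 2.5, 0, 0, 1], [-5, 2.5, 0, 0, 1], [-5, 2.5, 0, 0, 1], [0, 0, 0, 0, 1]]

```text
time: 11.45
position: [0.5536, -0.0975, 0.2088]
tool_rot: [-0.001, 0.799, 0.601, -0.002]
contact_force: [0.4, 0.8, -1.9]
finger_gap: 0.0143
```

The top-view pan mask fits radius 48.0 mm, centred at (0.588, -0.243). The scene mask caught only part of the pan, so I'm ignoring it.

Emit:
servo_tool:
  deltas:
    - [[-4.5, 2.4, 0, 0, 1], [-4.5, 2.4, 0, 0, 1], [-4, 2.4, 0, 0, 1], [0, 0, 0, 0, 1], [0, 0, 0, 0, 1]]

```text
time: 12.08
position: [0.5879, -0.2372, 0.2097]
tool_rot: [-0.002, 0.798, 0.603, -0.0]
contact_force: [0.3, 0.3, -2.1]
finger_gap: 0.0141
```

Emit:
servo_tool:
  deltas:
    - [[0, 0, 3, 0, 1], [0, 0, 3, 0, 1], [0, 0, 1, 0, 1], [0, 0, 0, 0, 1], [0, 0, 0, 0, 1]]

```text
time: 12.7
position: [0.5895, -0.2386, 0.1433]
tool_rot: [0.001, 0.797, 0.603, 0.001]
contact_force: [0.1, 0.8, -1.7]
finger_gap: 0.0145
```

```bash
python3 - <<'E'
from h import *
o=get_obs();print('tool delta cm',100*(Rt(o).T@(np.array([.588,-.243,.112])-o['position'])),o['position'],o['contact_force'],Rt(o)[:,2])
a=grab_frame('scene');save('v8',cv2.resize(a[120:330,20:300],(800,600)))
E
```

```text
tool delta cm [-0.46414734 -0.03308009  3.13508964] [ 0.58951667 -0.23859261  0.14334974] [ 0.12999454  0.82955609 -1.73381836] [ 2.04728318e-03 -9.85774063e-04 -9.99997418e-01]
```

View pics/v8.png

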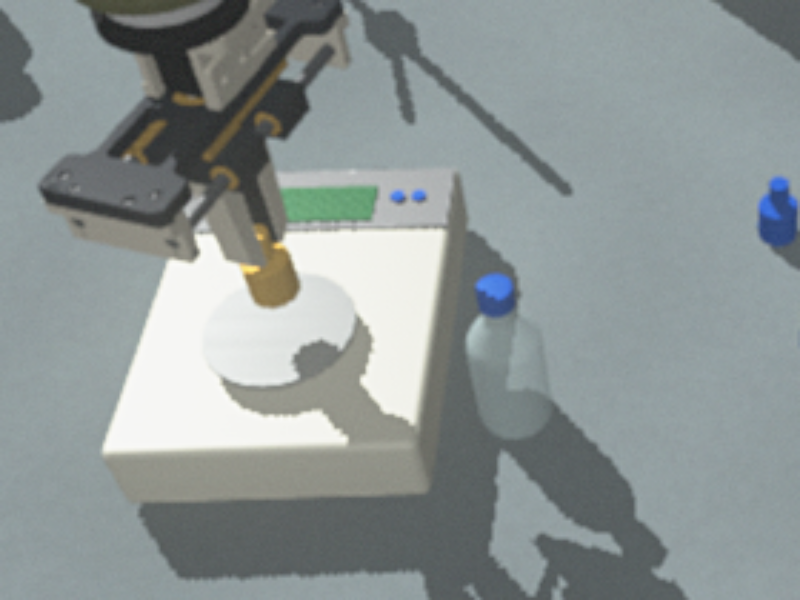

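Weight upright above the pan; extrapolated touchdown at about (276,333) against the pan centre at (280,330). I'll lower gently.

Emit:
servo_tool:
  deltas:
    - [[-0.4, 0, 1, 0, 1], [0, 0, 1, 0, 1], [0, 0, 0.5, 0, 1], [0, 0, 0, 0, 1], [0, 0, 0, 0, 1]]

```text
time: 13.38
position: [0.5877, -0.2425, 0.1168]
tool_rot: [0.0, 0.798, 0.603, 0.0]
contact_force: [0.0, 0.3, -3.0]
finger_gap: 0.0139
```

Emit:
servo_tool:
  deltas:
    - [[0, 0, 0.2, 0, 1], [0, 0, 0.15, 0, 1], [0, 0, 0, 0, 1], [0, 0, 0, 0, 1]]

```text
time: 13.88
position: [0.5876, -0.2425, 0.1132]
tool_rot: [0.0, 0.798, 0.603, 0.0]
contact_force: [-0.0, -0.5, -1.3]
finger_gap: 0.0141
```

Emit:
servo_tool:
  deltas:
    - [[0, 0, 0.08, 0, 1], [0, 0, 0, 0, 1], [0, 0, 0, 0, 1]]

```text
time: 14.25
position: [0.5876, -0.2425, 0.1124]
tool_rot: [0.0, 0.798, 0.603, 0.0]
contact_force: [-0.0, -0.3, -1.7]
finger_gap: 0.0142
```

Emit:
servo_tool:
  deltas:
    - [[0, 0, 0.06, 0, 1], [0, 0, 0, 0, 1], [0, 0, 0, 0, 1]]

```text
time: 14.62
position: [0.5877, -0.2426, 0.1122]
tool_rot: [0.0, 0.798, 0.603, 0.0]
contact_force: [-1.5, 0.8, 2.6]
finger_gap: 0.0142
```

Touchdown: force up from -2 to +2.6 N at the expected height. Release and rise.

Emit:
servo_tool:
  deltas:
    - [[0, 0, 0, 0, 1], [0, 0, 0, 0, 0.6], [0, 0, 0, 0, 0.4], [0, 0, 0, 0, 0.2], [0, 0, 0, 0, 0]]

```text
time: 15.25
position: [0.5875, -0.2425, 0.1116]
tool_rot: [-0.0, 0.798, 0.603, -0.0]
contact_force: [0.3, 0.4, 0.6]
finger_gap: 0.0425
```

Emit:
servo_tool:
  deltas:
    - [[0, 0, 0, 0, 0], [0, 0, -1.5, 0, 0], [0, 0, -3, 0, 0], [0, 0, -4, 0, 0], [0, 0, -4, 0, 0]]

```text
time: 15.88
position: [0.5876, -0.2425, 0.2392]
tool_rot: [0.0, 0.798, 0.603, 0.0]
contact_force: [0.8, -0.2, -0.2]
finger_gap: 0.0467
```

Emit:
servo_tool:
  deltas:
    - [[-4, 0, -1, 0, 0], [-5, 0, 0, 0, 0], [-5, 0, 0, 0, 0], [0, 0, 0, 0, 0], [0, 0, 0, 0, 0]]

```text
time: 16.5
position: [0.5496, -0.377, 0.2475]
tool_rot: [0.0, 0.798, 0.603, 0.0]
contact_force: [0.1, -0.0, 0.2]
finger_gap: 0.0464
```

```bash
python3 - <<'E'
from h import *
o=get_obs();a=grab_frame('scene');b=grab_frame('top');print(o['position'],o['contact_force'],o['time'],o['finger_gap'])
save('v9',np.hstack([cv2.resize(a[130:300,40:480],None,fx=1,fy=1),np.zeros((170,10,3),np.uint8),b[130:300,120:470]]))
t=calibration('top');H=cv2.cvtColor(b,cv2.COLOR_RGB2HSV)
m=cv2.inRange(H,(12,90,60),(32,255,255));k=np.zeros_like(m);k[145:210,370:435]=m[145:210,370:435]
p=cv2.findNonZero(k)
if p is not None:
    e,r=cv2.minEnclosingCircle(p);print(e,r,plane(t,*e,.105))
E
```

```text
[ 0.54956001 -0.37700358  0.2475339 ] [ 0.14792479 -0.02836271  0.24702218] 16.5 0.04640705209134187
(404.26922607421875, 179.11538696289062) 8.758016586303711 [ 0.58117621 -0.23889357  0.105     ]
```

View pics/v9.png

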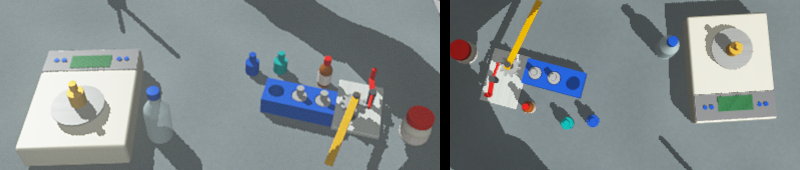

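The weight stands upright in the middle of the pan, the bar is clear, the steel weights are in their pockets, and the bottles and jar haven't moved.

```bash
python3 -c "
from h import *
print(ticket.hand_in())"
```

```text
the job is handed in; nothing more can be done
None
```

The brass check weight now stands upright on the balance pan, released, and the job was handed in at about 16.6 s of the 62 s allowed.

**Steps**
- **Bar:** I pushed the red pawl's pin aside with the closed fingers at about 5 N. I held it there about 2 s, until the bar measured 1.39 rad, at its stop, and only then backed off.
- **Weight:** I gripped the brass weight by its knob, in the right-hand pocket, and lifted it straight up. On the pan I lowered it in steps of under 1 mm until the force showed touchdown, then opened the gripper and moved clear.

**Last checks**
- **Scene:** The final scene and top pictures show the weight upright in the middle of the pan and the bar clear of the row. Both steel weights are in their pockets, and the bottles and jar look undisturbed. The arm was touching nothing, with force readings near zero.
- **Centring:** I released the weight at (0.588, -0.243), which is the pan centre measured in the top view. The final top-view colour mask put it at (0.581, -0.239), about 8 mm off. That mask also takes in the weight's side, so I trust the release position more.
- **Failed checks:** The scene-view mask for the pan centre caught only part of the pan, so I did not use it. The bar check I repeated after letting the pawl go did measure the bar, still swung clear, but that script then stopped with an error because the arm hid the brass weight.

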